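# Hold a washer's drain-pump filter cap at the bleed position

## Robot

A 6-joint arm with a two-finger parallel gripper is mounted at the origin on the work surface. World frame = base frame: x ahead of the robot, y to its left, z up, the work surface at z = 0. Lengths are in mm, angles in rad, forces in N, time in s.
With the tool pointing down it reaches from about 250 to 850 mm from the base axis. Payload 12.5 kg.
Tool frame: the origin (TCP) lies at the very end of the fingers, on their centre line; the grasp point (between the pads) lies 19 mm behind it (grip_point_offset is the distance from the TCP to the grasp point, in mm); z points along the fingers, y is the line along which they close (so a half turn about z gives the same grasp; the last joint's range is limited). The gripper opens to 93 mm and grips with 3 to 60 N. Pads are 15 mm wide; open, the fingers measure 128 mm over their backs; the gripper's body (75 mm by 188 mm) begins 65 mm behind the grasp point.
Start: joints at [-1.276, 0.351, 1.652, -0, 1.139, -0.085], TCP at [203.922, -510.784, 218.633] pointing down, gripper open.
Joint ranges: [-2.75, 2.75], [-0.79, 2.1], [0.01, 2.65], [-1.57, 4.71], [0.07, 3.14], [-2.87, 2.87]. Speed limits (rad/s): [2.22, 2.22, 2.79, 3.14, 3.14, 3.14].

## Interface

Orientations are given as a unit quaternion [x, y, z, w].
In Python, from station import read_state, grab_frame, sign_off, trace, grip_point_offset gives the robot as it stands. The module is installed in compiled form; this text tells all that it offers.
- The arm moves only by the shell command python3 -m pendant 'ROWS' [OPENING] [FORCE]. ROWS is JSON, a list of rows, each a list of 4 numbers: the shift along the tool's x, y, z in mm, then the turn about the tool's z in degrees. In form: [[x, y, z, twist], ...]. A call has 1 to 12 rows; each row is the pose to reach, as a shift and turn from the pose commanded when the call began, along the tool's axes at that moment; what a row does not reach only later rows make up. A row lasts 1/12 s, in which the tool goes at most 41.7 mm and 7.16 degrees, less where a joint would pass 70% of its speed; a pose out of reach is approached as far as the arm can. A call with a gripper value outside its range is refused whole. OPENING is the opening, from 0 (shut) to 1 (fully open), set as the call begins (- or left out, the last holds). The fingers move at their own pace and stop on an object; FORCE is the grip in N (left out, the last holds). Time passes only in rows, so rows that repeat a pose let the fingers close. It gives the time, the measured TCP pose, the force, the opening and the grip force at its end, in the units of the state.
- read_state(): the state, without advancing time (a new reading comes with each control period).
- grab_frame(name): name is "scene" or "top"; returns a dict with "frame" (400x640x3 uint8, red, green, blue), "camera_matrix" (3x3 intrinsics, pixels), "k1" (the pictures are not rectified: a ray, as slopes to the right and down, at radius r is drawn at 1 + k1 r^2 times it, then the intrinsics apply), "R" (3x3) and "t" (3): a world point X has camera coordinates R X + t. Camera axes: x right, y down, z forward; pixel columns grow to the right and rows downward; lengths in mm; the calibration is good to about 2 mm. A picture is of the moment at which its call begins. There is no depth.
- sign_off(): hands the job in; it is judged then, once.
Trained networks look in the newest picture that a camera, given by its name, has taken for a name from the list of things; names that differ only in an ending like _2 or _b are one class to them, and where a whole thing is asked for, a point or a joint stands for the part that bears it (a point fixed in the world has none). Each returns a list of dicts, best first, with "score" (0 to 1); they miss things now and then, are a little off and sometimes report something else, mostly with a low value. They report only what shows in the picture. A call takes as long as a camera call. They do not tell look-alikes from the thing itself.
- trace(label, camera): "pixels" (400x640 bool, what is visible of it) and "bbox" ([centre column, centre row, width, height] in pixels, round what is visible of it).
The state is a dict: "time": time; "joint_pos": joint angles; "joint_vel": joint speeds; "joint_efforts": joint torques, N m; "position": TCP position; "eef_rot": TCP orientation; "ft_force": force on the tool from outside, world axes, zero at the start; "moment": the same for the moment, N m; "width": opening from 0.0 (shut) to 1.0 (fully open); "grip_force": force on a finger pad.
Only numpy, scipy, OpenCV 4.12 (cv2) and the standard library are available. Lean on these libraries where they do the work, as an engineer would, in place of code of your own. Each camera call takes 0.05 s, during which the arm holds its last target. There are 200 camera calls.

## Task

Refit the bayonet filter cap to the washer drain pump: line its lugs up with the two slots, press it in against its spring until the flange is home on the rim, and, keeping it pressed home, turn it clockwise halfway to the lock, so that its grip bar points at the single bleed ribs, never over the lock click. The pump is to be bled by a colleague, so finish while still gripping the cap and holding it pressed home there; do not let go, and leave the other things on the counter where they are.

Things in the scene. Friction and masses are not known exactly. Their poses are not given: they have to be found in the camera images.
- cap: Loose black plastic filter cap, about 150 g, 69 high, upright on its barrel; origin: centre of its underside, z up. Going up: barrel 30 dia (z 0-22), two opposed lugs along x, 52 tip to tip, 8 wide, 7 high (z 22-29), neck 36 dia (z 22-39), flange 68 dia (z 39-45), grip bar 46 long (along x), 16 thick, 24 high (z 45-69). Bar parallel to lugs; a half turn about z is the same.
- pump: Fixed grey drain pump on a steel plate 150 x 130; origin on the counter under the centre of its upright mouth, z up. Collar 80 outer dia, rim at z 100, the highest part. A motor 56 dia lies along +x (to x 132), an outlet along +y (to y 84).
- mouth (a point): Centre of the mouth at rim height, axes as the pump's. Lip 6 thick, bore 40 dia, with slots at +x and -x, 14 wide, reaching 28 from the axis; the cap goes in with its lugs along x. Under it: a cavity 13 high, then a well 34 dia for the barrel. Home, it turns only clockwise from above, 90 degrees to the lock stop; spring catches meet the lugs at about 55, click at about 70.
- seat (a point): Where the cap's origin lies when home (pump z 61, on the axis): flange on the rim. A sprung plate meets the barrel 12 mm before home and pushes up, 2 N at first, 8 N at home; if let go, a part-turned cap rises 4 mm until its lugs meet the lip.
- bleed_mark: Single white ribs on the collar at both sides, the bleed position; origin at the centre of the mouth at rim height, z up; its x axis runs through both ribs, 45 degrees clockwise from the pump's x. The cap's grip bar (its x) must end along this axis, either way round.
- lock_mark: Double white ribs on the collar at both sides, the locked position; origin at the centre of the mouth at rim height; its x axis runs between the ribs, 90 degrees clockwise from the pump's x.
- detergent: Bystander: white detergent bottle, 70 dia, 190 high; origin under its centre.
- coin_cup: Bystander: open steel cup, 72 dia, 70 high; origin under its centre.
- driver: Bystander: screwdriver 170 long lying flat along its x.
- foot: Bystander: black rubber machine foot, disc 56 dia with a 24 dia stem, 34 high; origin under its centre.
Things that resemble listed ones, but are neither listed nor needed, are in the scene too. What is shaped like the cap but pink, red or yellow is not meant.

How it is judged (in metres and radians):
On the way:
1. the cap's lugs have gone down through the two slots (horizontal distance between cap and pump below 0.005 m and angle between cap's own z axis and vertical below 0.1 rad and z of cap in the frame of pump below 0.067 m and angle between the x axis of cap and the x axis of pump, either way round below 0.35 rad), for 0.1 s.
At the end, for the whole second after the job is handed in: The fingers still grip the cap (over 2 N) and hold it still in the mouth: within 5 mm of the axis, tilted under 0.1 rad, its flange pressed to within 2 mm of the rim against the spring, its grip bar within 0.2 rad of the bleed ribs (horizontal distance between cap and pump below 0.005 m and angle between cap's own z axis and vertical below 0.1 rad and z of cap in the frame of pump below 0.063 m and angle between the x axis of cap and the x axis of bleed_mark, either way round below 0.2 rad and contact force between the fingers and cap above 2 N and linear speed of cap below 0.02 m/s); the arm keeps its last pose, push and grip.
It fails at once if the cap is turned over the lock click (within 0.35 rad of the lock ribs while in the mouth) (horizontal distance between cap and pump below 0.008 m and z of cap in the frame of pump below 0.069 m and angle between the x axis of cap and the x axis of lock_mark, either way round below 0.35 rad).
It fails at once if the white detergent bottle is moved over 30 mm or tipped (distance of detergent from where it was at the start of the episode above 0.03 m or angle between detergent's own z axis and vertical above 0.4 rad).
It fails at once if the steel cup is moved over 30 mm or tipped (distance of coin_cup from where it was at the start of the episode above 0.03 m or angle between coin_cup's own z axis and vertical above 0.4 rad).
It fails at once if the screwdriver is moved over 30 mm or tipped (distance of driver from where it was at the start of the episode above 0.03 m).
It fails at once if the rubber foot is moved over 30 mm or tipped (distance of foot from where it was at the start of the episode above 0.03 m or angle between foot's own z axis and vertical above 0.4 rad).
It also fails if it takes over 45 s, if anything falls off the work surface, if the arm or the gripper's body presses on something with over 40 N, if the wrist force passes 120 N, or if a joint passes its speed limit or range.

## Working session

There is one attempt and no reset: what is moved stays moved. The work goes in short steps, Python scripts to look and compute and a shell command to move; the robot and the scene stay as the last step left them, time stands still between calls to the robot, and variables do not carry over. Pictures are saved under pics/ and viewed, at most 10 in all, crops included, and the job is handed in when it is done.

```bash
mkdir -p pics
cat > h.py <<'E'
import numpy as np, cv2
from station import *
def save(f,name,crop=None,s=1):
    im=f["frame"][...,::-1]
    if crop: im=im[crop[1]:crop[3],crop[0]:crop[2]]
    im=cv2.resize(im,None,fx=s,fy=s,interpolation=cv2.INTER_CUBIC); cv2.imwrite("pics/"+name,im)
def ray(f,uv):
    K=np.array(f["camera_matrix"]);d=np.array([f["k1"],0,0,0,0],float)
    p=cv2.undistortPoints(np.array(uv,float).reshape(-1,1,2),K,d,None,None,None).reshape(-1,2)
    R=np.array(f["R"]);t=np.array(f["t"])
    return -R.T@t,(R.T@np.c_[p,np.ones(len(p))].T).T
def atz(f,uv,z):
    c,d=ray(f,uv); return c+d*((z-c[2])/d[:,2])[:,None]
def proj(f,X):
    K=np.array(f["camera_matrix"]);R=np.array(f["R"]);t=np.array(f["t"],float)
    return cv2.projectPoints(np.array(X,float).reshape(-1,1,3),cv2.Rodrigues(R)[0],t,K,np.array([f["k1"],0,0,0,0],float))[0].reshape(-1,2)
E
python3 - <<'E'
from h import *
for n in("top","scene"):
    f=grab_frame(n);save(f,n+"1.png",None,1.25)
    print(n,(-np.array(f["R"]).T@np.array(f["t"])).round(),f["k1"],np.array(f["camera_matrix"]).round(1).tolist())
    for l in("cap","pump"):
        for r in trace(l,n): print(l,round(r["score"],2),np.round(r["bbox"]))
print(read_state()["eef_rot"],grip_point_offset)
E
```

```text
top [ 413.   22. 1172.] 0.02664428216132648 [[390.5, 0.0, 317.1], [0.0, 390.5, 204.4], [0.0, 0.0, 1.0]]
cap 0.83 [342. 232.  19.  24.]
cap 0.78 [375. 264.  22.  21.]
cap 0.61 [385. 224.  21.  25.]
cap 0.61 [373. 176.  23.  26.]
cap 0.36 [255. 232.  58.  69.]
pump 0.83 [258. 231.  58.  64.]
scene [1223.  209. 1060.] 0.037705253232378014 [[449.6, 0.0, 315.0], [0.0, 449.6, 201.9], [0.0, 0.0, 1.0]]
cap 0.97 [293. 185.  24.  17.]
cap 0.95 [250. 182.  21.  30.]
cap 0.67 [276. 152.  22.  25.]
cap 0.65 [241. 224.  22.  18.]
cap 0.35 [380. 212.  67.  70.]
pump 0.75 [380. 210.  68.  66.]
[ 9.82021310e-01  1.88770008e-01 -2.78135637e-05 -1.73044671e-04] 18.8
```

Run:
```python
from h import *
a=grab_frame("top");save(a,"a.png",(215,150,425,300),3.8)
b=grab_frame("scene");save(b,"b.png",(220,130,430,270),3.8)
```

```text
(no output)
```

View pics/top1.png

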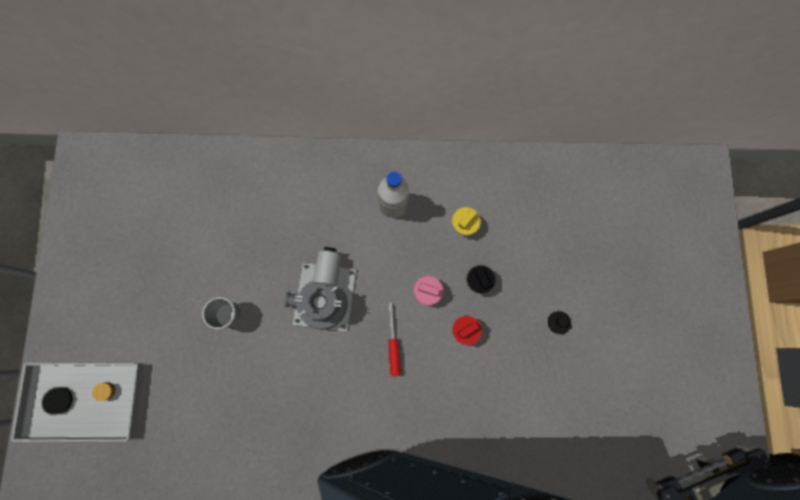

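View pics/a.png

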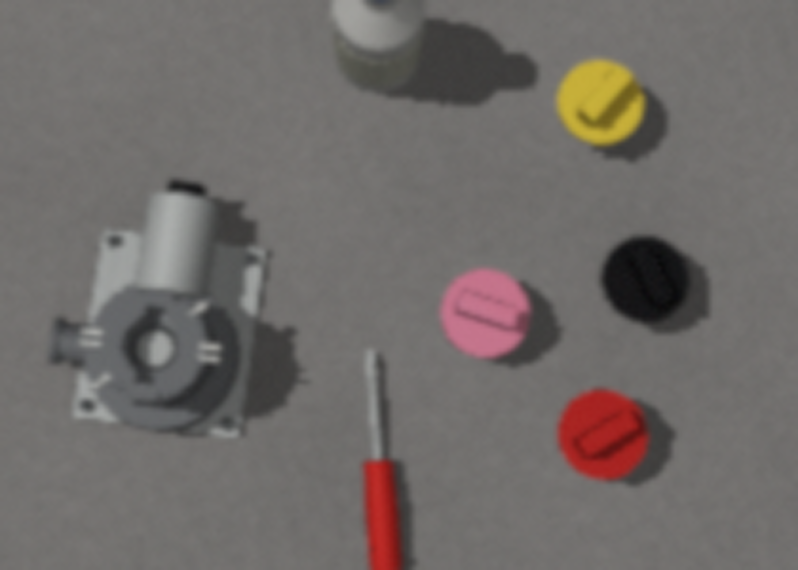

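View pics/b.png

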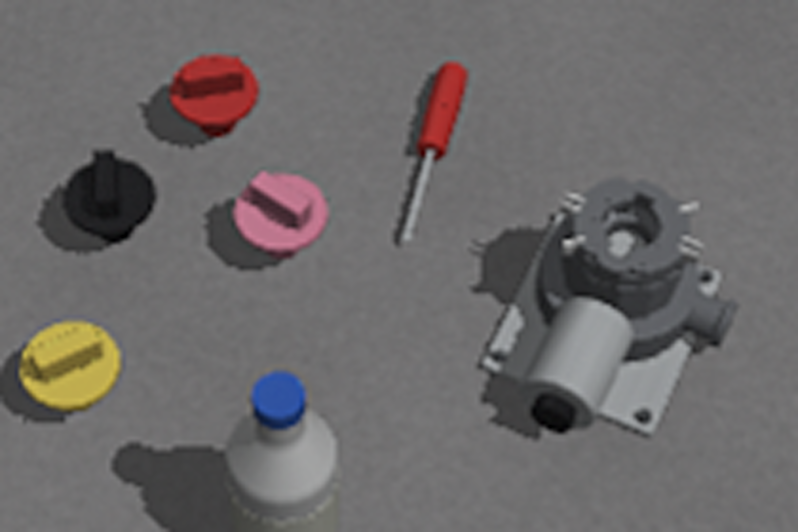

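The black candidates in the top picture are the cap with a grip bar at about (384,224), a plain disc with a stem at (447,258), which is the foot, and a black disc in the tray at (46,320). Only (384,224) has the black flange and bar. The pink, red and yellow caps are excluded. The pump mouth is at about (254,240). I'll check these in one enlarged composite crop.

Run:
```python
from h import *
a=grab_frame("top");b=grab_frame("scene")
def c(f,x,y,r,g):
    im=f["frame"][y-int(r*.75):y+int(r*.75),x-r:x+r,::-1].astype(float)
    im=255*(np.clip(im/g,0,1))**.6
    return cv2.resize(im.astype(np.uint8),(400,300),interpolation=cv2.INTER_CUBIC)
out=np.vstack([np.hstack([c(a,384,224,20,110),c(b,250,182,20,110)]),np.hstack([c(a,255,240,28,255),c(b,386,191,28,255)])])
cv2.imwrite("pics/c.png",out)
```

```text
(no output)
```

View pics/c.png

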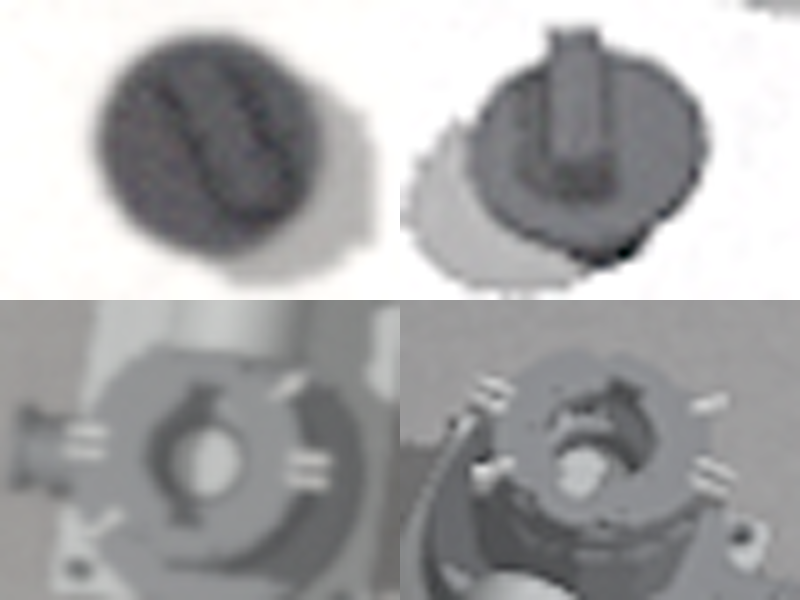

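```bash
cat > m.py <<'E'
from h import *
from scipy.optimize import least_squares
a=grab_frame("top");b=grab_frame("scene")
px=lambda uv,s,o:(np.array(uv,float)+.5)/s-.5+np.array(o)
A=px([(289,85),(104,222),(87,140),(308,169)],400/56,(227,219));B=px([(311,104),(92,170),(93,94),(314,176)],400/56,(358,170))
# pump: pump x is toward motor
def model(p,zr=100):
    x,y,th,r=p[:4]; an=[-np.pi/4,3*np.pi/4,np.pi/2,-np.pi/2]
    return np.array([[x+r*np.cos(th+q),y+r*np.sin(th+q),zr] for q in an])
g=atz(a,A,100);gb=atz(b,B,100);print(g.round(1).tolist(),gb.round(1).tolist())
print("centres",g.mean(0).round(1),gb.mean(0).round(1))
mot=atz(a,[[262,205]],60)[0]-g.mean(0);th0=np.arctan2(mot[1],mot[0])
for z in(92,97,100):
  for fs in ("ab","a","b"):
    f=lambda p:np.r_[(proj(a,model(p,z))-A).ravel()*("a" in fs),(proj(b,model(p,z))-B).ravel()*("b" in fs)]
    s=least_squares(f,[*g.mean(0)[:2],th0,40]);print(z,fs,s.x.round(3),"rms px",np.sqrt((s.fun**2).sum()/(8*len(fs))).round(2))
# cap
fa=px([[210,143]],10,(364,209));fb=px([[189,150]],10,(230,167))
print("flange",atz(a,fa,42.5).round(1),atz(b,fb,42.5).round(1))
for f,uv,o in((a,[(195,72),(265,190)],(364,209)),(b,[(177,33),(180,157)],(230,167))):
    e=atz(f,px(uv,10,o),69);d=e[1]-e[0];print("bar",e.mean(0).round(1),np.linalg.norm(d).round(1),np.degrees(np.arctan2(d[1],d[0])).round(1))
E
python3 m.py
```

```text
[[547.5, 137.9, 100.0], [494.0, 206.1, 100.0], [525.2, 214.1, 100.0], [515.2, 129.4, 100.0]] [[492.6, 207.0, 100.0], [548.0, 138.7, 100.0], [514.9, 130.1, 100.0], [523.7, 215.3, 100.0]]
centres [520.5 171.9 100. ] [519.8 172.8 100. ]
92 ab [518.221 172.842  -1.151  -1.75 ] rms px 11.38
92 a [ 5.21279e+02  1.72994e+02 -1.19000e-01  4.33350e+01] rms px 0.12
92 b [ 5.13953e+02  1.72455e+02 -1.05000e-01 -4.37190e+01] rms px 0.19
97 ab [519.467 172.601  -1.156  -1.742] rms px 11.35
97 a [ 5.20780e+02  1.72295e+02 -1.19000e-01  4.31340e+01] rms px 0.12
97 b [ 5.17617e+02  1.72643e+02 -1.05000e-01 -4.34930e+01] rms px 0.19
100 ab [520.213 172.456  -1.159  -1.737] rms px 11.35
100 a [ 5.20480e+02  1.71875e+02 -1.19000e-01  4.30140e+01] rms px 0.12
100 b [ 5.19816e+02  1.72756e+02 -1.05000e-01 -4.33570e+01] rms px 0.19
flange [[ 582.4 -198.5   42.5]] [[ 582.4 -197.1   42.5]]
bar [ 582.1 -199.1   69. ] 39.0 -150.2
bar [ 582.8 -196.8   69. ] 42.4 24.8
```

Composite: the top row confirms the black cap with bar, with its flange at top (385,223) and scene (249,182). The bottom row shows the mouth, with single ribs at top (267,231) and (241,250) and double ribs at top (239,238) and (270,242). From these, the cap is at (582,-198) with yaw about 27°, and the pump is at (520,172.4) with yaw about -6.4°. To keep joint 6 away from its range limit I'll grip with the tool at yaw 207°.

```bash
cat > go.py <<'E'
import sys,numpy as np
from scipy.spatial.transform import Rotation as Ro
from station import read_state
s=read_state();R=Ro.from_quat(s["eef_rot"]).as_matrix();yaw=np.degrees(np.arctan2(R[1,0],R[0,0]))
t=np.array([float(v) for v in sys.argv[1:4]]);d=R.T@(t-np.array(s["position"]))
tw=-(float(sys.argv[4])-yaw)
print("t",round(s["time"],2),"pos",np.round(s["position"],1),"yaw",round(yaw,1),"need",d.round(1),"twist",round((tw+180)%360-180,1),"J",np.round(s["joint_pos"],2),"F",np.round(s["ft_force"],1),"w",round(s["width"],3),"g",round(s["grip_force"],1))
E
python3 -m pendant '[[39,-12.5,0,-7],[78,-25,0,-14],[117,-37.5,0,-21],[156,-50,0,-28],[195,-62.5,0,-35],[234,-75,0,-42],[273,-87.5,0,-49],[312,-100,0,-56],[351,-112.5,0,-63],[390,-125,0,-70],[429,-137.5,0,-77],[467,-150,0,-84]]' 1
python3 go.py 582.4 -198 170 207
```

```text
time: 1.6
position: [583.5, -196.6, 218.7]
eef_rot: [0.601, 0.799, 0.0, 0.0]
ft_force: [-0.2, 0.1, 0.2]
width: 1.0
grip_force: 0.0
t 1.6 pos [ 583.5 -196.6  218.7] yaw 106.1 need [-1.  -1.4 48.7] twist -100.9 J [-0.4   0.47  1.47 -0.    1.2  -0.68] F [-0.2  0.1  0.2] w 1.0 g 0.0
```

```bash
python3 -m pendant '[[0,0,4,-7],[0,0,8,-14],[0,0,12,-21],[0,0,16,-28],[0,0,20,-35],[0,0,24,-42],[0,0,28,-49],[0,0,32,-56],[0,0,36,-63],[0,0,40,-70],[0,0,44,-77],[0,0,48,-84]]' 1 >/dev/null
python3 -m pendant '[[0,0,5,-6],[0,0,10,-12],[0,0,15,-17],[0,0,20,-17],[0,0,25,-17],[0,0,25,-17],[0,0,25,-17]]' 1
python3 go.py 582.4 -198 48 207
```

```text
time: 3.18
position: [582.0, -198.3, 145.4]
eef_rot: [-0.23, 0.973, 0.0, -0.0]
ft_force: [0.0, 0.0, 0.3]
width: 1.002
grip_force: 0.0
t 3.18 pos [ 582.  -198.3  145.4] yaw -153.4 need [-0.6  0.  97.4] twist -0.4 J [-0.4   0.55  1.54 -0.    1.05 -2.44] F [0.  0.  0.3] w 1.002 g 0.0
```

```bash
python3 -m pendant '[[0,0,15,0],[0,0,35,0],[0,0,55,0],[-0.5,0,75,0],[-0.5,0,87,0],[-0.5,0,94,0],[-0.5,0,97,0],[-0.5,0,97,0],[-0.5,0,97,0]]' 1 >/dev/null
python3 go.py 582.4 -198 48 207
python3 -m pendant '[[0,0,0,0],[0,0,0,0],[0,0,0,0],[0,0,0,0],[0,0,0,0],[0,0,0,0],[0,0,0,0],[0,0,0,0],[0,0,0,0],[0,0,0,0],[0,0,0,0],[0,0,0,0]]' 0 30
python3 go.py 582.4 -198 48 207
```

```text
t 3.93 pos [ 583.  -198.3   49.5] yaw -153.3 need [0.4 0.6 1.5] twist -0.3 J [-0.4   0.67  1.59  0.    0.87 -2.44] F [ 0.1 -0.3 -0.8] w 0.999 g 0.0
time: 4.93
position: [582.5, -198.1, 48.6]
eef_rot: [-0.231, 0.973, -0.0, 0.0]
ft_force: [-0.5, 0.0, -0.3]
width: 0.189
grip_force: 0.0
t 4.93 pos [ 582.5 -198.1   48.6] yaw -153.2 need [0.  0.2 0.6] twist -0.2 J [-0.4   0.68  1.59 -0.    0.87 -2.44] F [-0.5  0.  -0.3] w 0.189 g 0.0
```

```bash
python3 -m pendant '[[0,0,0,0],[0,0,0,0],[0,0,0,0],[0,0,0,0]]' 0 50
python3 -m pendant '[[0,0,-5,0],[0,0,-15,0],[0,0,-35,0],[0,0,-60,0],[0,0,-90,0],[0,0,-120,0],[0,0,-145,0],[0,0,-155,0],[0,0,-160,0],[0,0,-160,0]]' 
python3 go.py 520.2 172.4 210 173.6
python3 - <<'E'
from h import *
a=grab_frame("top");b=grab_frame("scene")
cv2.imwrite("pics/d.png",np.hstack([cv2.resize(f["frame"][int(v)-40:int(v)+40,int(u)-40:int(u)+40,::-1],(400,400),interpolation=cv2.INTER_CUBIC) for f,(u,v) in ((a,proj(a,[[582,-198,190]])[0]),(b,proj(b,[[582,-198,190]])[0]))]))
E
```

```text
time: 5.27
position: [582.5, -198.1, 48.6]
eef_rot: [-0.231, 0.973, 0.0, -0.0]
ft_force: [0.4, -0.8, -0.6]
width: 0.167
grip_force: 50.0
time: 6.1
position: [582.5, -198.1, 209.0]
eef_rot: [-0.231, 0.973, -0.0, 0.0]
ft_force: [0.3, -0.2, -1.2]
width: 0.167
grip_force: 50.0
t 6.1 pos [ 582.5 -198.1  209. ] yaw -153.2 need [-111.2  358.9   -1.1] twist 33.2 J [-0.4   0.48  1.48  0.    1.18 -2.44] F [ 0.3 -0.2 -1.2] w 0.167 g 50.0
```

View pics/d.png

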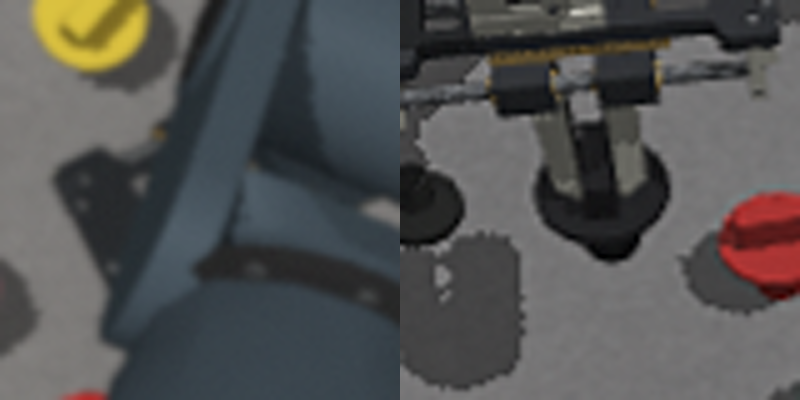

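The picture shows the cap held upright by its bar, with the flange centred under the fingers at about crop (602,195). Moving over the pump.

```bash
python3 -m pendant '[[-5,15,0,3],[-14,45,0,6],[-24,78,0,9],[-35,114,0,12],[-46,150,0,15],[-57,186,0,18],[-69,222,0,21],[-80,258,0,24],[-91,294,0,27],[-101,325,0,30],[-108,348,0,32],[-111,359,0,33]]' >/dev/null
python3 -m pendant '[[0,0,12,0],[0,0,25,0],[0,0,36,0],[0,0,42,0],[0,0,42,0],[0,0,42,0],[0,0,42,0]]'
python3 go.py 520.2 172.4 109 173.6
python3 - <<'E'
from h import *
a=grab_frame("top");b=grab_frame("scene")
cv2.imwrite("pics/e.png",np.hstack([cv2.resize(f["frame"][int(v)-40:int(v)+40,int(u)-40:int(u)+40,::-1],(400,400),interpolation=cv2.INTER_CUBIC) for f,(u,v) in ((a,proj(a,[[520,172,120]])[0]),(b,proj(b,[[520,172,120]])[0]))]))
print(proj(b,[[520,172,120]]))
E
```

```text
time: 7.78
position: [520.2, 172.3, 167.0]
eef_rot: [0.055, 0.999, 0.0, 0.0]
ft_force: [-0.3, 0.5, -2.2]
width: 0.166
grip_force: 50.0
t 7.78 pos [520.2 172.3 167. ] yaw 173.7 need [ 0.1  0.1 58. ] twist 0.1 J [ 0.23  0.41  1.71  0.    1.03 -1.23] F [-0.3  0.5 -2.2] w 0.166 g 50.0
[[386.7022832  184.07224525]]
```

View pics/e.png

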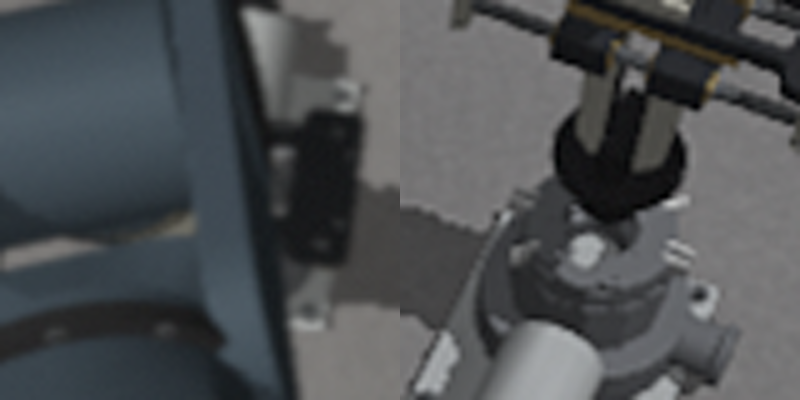

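The cap hangs above the mouth, its flange at about crop (620,165) over the bore at (600,235), and it looks aligned. I'll lower it in stages and watch the force.

```bash
python3 -m pendant '[[0,0,8,0],[0,0,16,0],[0,0,24,0],[0,0,32,0],[0,0,34,0],[0,0,34,0],[0,0,34,0]]'>/dev/null
python3 go.py 520.2 172.4 109 173.6
python3 -m pendant '[[0,0,2,0],[0,0,4,0],[0,0,6,0],[0,0,8,0],[0,0,8,0],[0,0,8,0]]'>/dev/null
python3 go.py 520.2 172.4 109 173.6
```

```text
t 8.47 pos [520.  172.4 132.5] yaw 173.8 need [-0.2 -0.  23.5] twist 0.2 J [ 0.24  0.45  1.74  0.    0.95 -1.23] F [-0.3 -0.5 -2.3] w 0.168 g 50.0
t 8.97 pos [519.9 172.4 124.6] yaw 173.8 need [-0.3  0.  15.6] twist 0.2 J [ 0.24  0.46  1.74 -0.    0.94 -1.23] F [-0.4  0.8 -1.4] w 0.167 g 50.0
```

```bash
python3 -m pendant '[[0,0,2,0],[0,0,4,0],[0,0,6,0],[0,0,8,0],[0,0,10,0],[0,0,12,0],[0,0,12,0],[0,0,12,0]]'>/dev/null
python3 go.py 520.2 172.4 109 173.6
python3 -m pendant '[[0,0,1,0],[0,0,2,0],[0,0,3,0],[0,0,4,0],[0,0,4,0],[0,0,4,0]]'>/dev/null
python3 go.py 520.2 172.4 109 173.6
```

```text
t 9.63 pos [520.1 172.5 112.8] yaw 173.8 need [-0.1 -0.1  3.8] twist 0.2 J [ 0.24  0.48  1.75  0.    0.91 -1.23] F [0.2 0.7 4. ] w 0.169 g 50.0
t 10.13 pos [520.3 172.5 109.5] yaw 173.8 need [ 0.  -0.1  0.5] twist 0.2 J [ 0.24  0.48  1.75  0.    0.9  -1.23] F [-3.5  0.4 14.2] w 0.167 g 50.0
```

```bash
python3 -m pendant '[[0,0,0,3],[0,0,0,6],[0,0,0,10],[0,0,0,14],[0,0,0,18],[0,0,0,22],[0,0,0,22]]'>/dev/null
python3 go.py 520.2 172.4 109 128.6
python3 -m pendant '[[0,0,0,4],[0,0,0,8],[0,0,0,12],[0,0,0,16],[0,0,0,20],[0,0,0,22],[0,0,0,23],[0,0,0,23],[0,0,0,23]]'>/dev/null
python3 go.py 520.2 172.4 109 128.6
python3 - <<'E'
from h import *
b=grab_frame("scene");save(b,"f.png",(346,144,426,224),7)
E
```

```text
t 10.72 pos [521.  172.3 109.6] yaw 151.5 need [ 0.8 -0.3  0.6] twist 22.9 J [ 0.23  0.48  1.75 -0.    0.9  -0.84] F [ 2.4 -1.6 11.1] w 0.168 g 50.0
t 11.47 pos [520.8 172.2 109.6] yaw 128.8 need [ 0.6 -0.3  0.6] twist 0.2 J [ 0.23  0.48  1.75 -0.    0.9  -0.44] F [-0.1 -3.7 11.3] w 0.164 g 50.0
```

View pics/f.png

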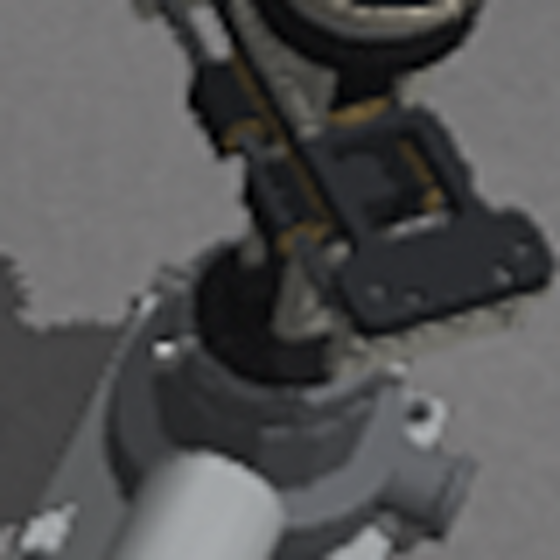

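The picture shows the flange down on the rim at about crop (265,350), the cap still gripped, and the bar turned 45°. I'll add a small press margin, then hand in.

```bash
python3 -m pendant '[[0,0,0.5,0],[0,0,0.5,0],[0,0,0.5,0],[0,0,0.5,0]]'
python3 go.py 520.2 172.4 109 128.6
python3 -c "
from station import *
print(sign_off())"
```

```text
time: 11.85
position: [520.9, 172.2, 109.5]
eef_rot: [0.432, 0.902, 0.0, 0.001]
ft_force: [-0.9, -2.7, 17.7]
width: 0.168
grip_force: 50.0
t 11.85 pos [520.9 172.2 109.5] yaw 128.8 need [ 0.6 -0.4  0.5] twist 0.2 J [ 0.23  0.48  1.75 -0.    0.9  -0.44] F [-0.9 -2.7 17.7] w 0.168 g 50.0
the job is handed in; nothing more can be done
None
```

I handed the job in at 11.9 s: the cap is pressed home and still gripped at 50 N, turned 45° clockwise onto the bleed ribs by the arm's readings; no verdict came back.

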